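Load the called-for lever into the marking booth and shut its guard

TASK

Load the marking booth for the next job: the pattern piece lying in the raised frame on the pattern board shows which kind of lever is called for (ring, fork or T head). Draw that lever out from under the ledge, slide it head first and straight under the booth's clear hood until its head is fully home against the back stop - you will have to put it down and take it again by the tail for that - then push the guard door shut until it seats on its catch. Leave the other two levers, the bottle, the bin and the tub where they are.

Things in the scene. Friction and masses are not known exactly. Their poses are not given: they have to be found in the camera images.
- ring_lever: Loose bare-metal lever with a round ring (eye) head, 50 mm across with a 26 mm hole. 170 mm long, all 20 mm high, 0.2 kg. Origin: middle of the underside, 85 mm from each end; +x points to the head, which takes up x = 35 to 85 mm; behind it plain shank 20 mm wide. Lies flat, tail under the ledge, in any of its three lanes.
- fork_lever: Loose bare-metal lever with a two-pronged fork head, 50 mm wide, prongs 11 mm wide and 33 mm long. 170 mm long, all 20 mm high, 0.2 kg. Origin: middle of the underside, 85 mm from each end; +x points to the head, which takes up x = 35 to 85 mm; behind it plain shank 20 mm wide. Lies flat, tail under the ledge, in any of its three lanes.
- tee_lever: Loose bare-metal lever with a T head: a plain crossbar 50 mm wide and 22 mm long. 170 mm long, all 20 mm high, 0.2 kg. Origin: middle of the underside, 85 mm from each end; +x points to the head, which takes up x = 63 to 85 mm; behind it plain shank 20 mm wide. Lies flat, tail under the ledge, in any of its three lanes.
- ring_head (a point): Middle of the end face of the head of the ring_lever, 85 mm ahead of the lever's origin along its +x and 10 mm above its underside.
- fork_head (a point): Middle of the end face of the head of the fork_lever, 85 mm ahead of the lever's origin along its +x and 10 mm above its underside.
- tee_head (a point): Middle of the end face of the head of the tee_lever, 85 mm ahead of the lever's origin along its +x and 10 mm above its underside.
- ring_pattern: Fixed dark steel pattern piece on the pattern board, never to be handled: 75 mm long, 8 mm thick, a short stub with a round ring (eye) head, 50 mm across with a 26 mm hole. Origin: centre of its underside; +x towards its head.
- fork_pattern: Fixed dark steel pattern piece on the pattern board, never to be handled: 75 mm long, 8 mm thick, a short stub with a two-pronged fork head, 50 mm wide, prongs 11 mm wide and 33 mm long. Origin: centre of its underside; +x towards its head.
- tee_pattern: Fixed dark steel pattern piece on the pattern board, never to be handled: 75 mm long, 8 mm thick, a short stub with a T head: a plain crossbar 50 mm wide and 22 mm long. Origin: centre of its underside; +x towards its head.
- order_frame (a point): Centre of the raised bare-metal frame (90 by 70 mm, 12 mm high) near one end of the plywood pattern board (94 by 260 by 12 mm), on the board's upper face. The pattern piece in the frame (within 10 mm of here) names the lever called for; the other two lie on the board 90 and 180 mm away, outside the frame.
- ledge: Fixed grey ledge over the lever tails. Origin on the bench; +x the way the heads point. Roof x = -115 to -5 mm, y = -145 to 145 mm, underside 37, top 45 mm high; closed at the back and ends. Lanes at y = -85, 0, 85 mm, thin partitions between (x = -106 to -26 mm). Head and about 40 mm of shank show in front: draw a lever out along +x before lifting.
- booth: Fixed marking booth, a channel loaded along +x. Origin on the bench under the middle of its bed (5 mm thick, x = -107 to 107 mm). Side walls: inner faces y = -48 and 48 mm, 50 mm high. Open above from x = -107 to -20 mm, hooded beyond. A housing 140 mm high stands at x = 105 to 160 mm; a 12 mm post, 50 mm high, with the door catch at x = -111, y = -66 mm.
- hood_edge (a point): Middle of the front edge of the clear hood, on its underside 50 mm above the bench (45 mm above the bed), at booth x = -20 mm. The hood, 5 mm thick, runs back to x = 98 mm. Under it guide blocks narrow the channel from a flared entry at x = -14 mm to 60 mm wide (y = -30 to 30 mm) beyond x = 5 mm.
- back_stop (a point): Middle of the upright face of the back stop (booth x = 85 mm, 15 mm above the bench). A fully home lever has its head end against this face, and its tail end at booth x = -85 mm, clear of the shut door.
- guard_door (a joint): Angle (rad) of the booth's upright guard door: 0 = shut on its catch, 1.57 = straight out from the mouth towards the booth's -x, at most 2.1. Grey panel, 100 mm from hinge to free edge, 6 mm thick, 7 to 57 mm above the bench. Hinge line at booth x = -113.5, y = 50 mm; shut, it runs to y = -50 mm. The catch resists near the end (3 to 6 N), then draws it home.
- door_hinge (a point): Point on the door's upright hinge line, 32 mm above the bench.
- door_edge (a point): Middle of the door's free edge, 98 mm from the hinge line, 32 mm above the bench; moves with the door.
- bottle: Bystander: clear capped bottle, 60 mm diameter, 160 mm high; origin under its centre.
- bin: Bystander: open black bin, 100 by 140 mm, 60 mm high; origin under its centre.
- tub: Bystander: white open plastic tub, 72 mm across, 70 mm high; origin under its centre.

How it is judged:
By the outcome, as a careful person would: the job done as asked, in the order asked, and still so for the second after the job is handed in, with the robot touching nothing.
It also fails if it takes over 66 s, if anything falls off the work surface, if the arm or the gripper's body presses on something with over 40 N, if the wrist force passes 120 N, or if a joint passes its speed limit or range.

ROBOT

A 6-joint arm with a two-finger parallel gripper is mounted at the origin on the work surface. World frame = base frame: x ahead of the robot, y to its left, z up, the work surface at z = 0. Lengths are in mm, angles in rad, forces in N, time in s.
With the tool pointing down it reaches from about 350 to 950 mm from the base axis. Payload 17.4 kg.
Tool frame: the origin (TCP) lies between the finger pads; the fingertips stand 17 mm ahead of it and the grasp point (between the pads) lies 2 mm behind it; z points along the fingers, y is the line along which they close (so a half turn about z gives the same grasp; the last joint's range is limited). The gripper opens to 93 mm and grips with 3 to 60 N. Pads are 15 mm wide; open, the fingers measure 128 mm over their backs; the gripper's body (75 mm by 188 mm) begins 65 mm behind the grasp point.
Start: joints at [-1.221, 0.116, 1.442, -0, 1.584, -0.038], TCP at [255.244, -624.886, 235.646] pointing down, gripper open.
Joint ranges: [-2.83, 2.83], [-0.83, 2.19], [0.07, 2.5], [-1.14, 4.28], [0.01, 3], [-2.97, 2.97]. Speed limits (rad/s): [1.89, 1.89, 2.22, 3.14, 3.14, 3.14].

INTERFACE

Orientations are given as a unit quaternion [x, y, z, w].
In Python, from rig import bot, fingers, inverse_kinematics, status, camera, camera_info, workorder gives the robot as it stands. Calls block until the motion is done:
- bot.move_ptp(position, orientation): joint-space move of the TCP to a pose.
- bot.movel(position, max_speed=150, rot=None): straight line of the TCP; rot=None keeps the orientation; max_speed is the mean speed in mm/s.
- bot.move_j(angles): joint-space move.
- fingers.grip(opening): opening from 0.0 (shut) to 1.0 (fully open); the grip force is fixed at half the most; returns when the fingers have stopped.
- bot.wait(seconds).
- inverse_kinematics(position, orientation): joint angles nearest the present ones, or None.
- status.get_state(): the state.
- camera(name): name is "scene" or "top" or "wrist"; returns the picture (400x640x3 uint8, red, green, blue); there is no depth.
- camera_info(name): a dict with "fx", "fy", "cx", "cy" (pixels), "cam_to_world" (4x4, takes a point from camera to world coordinates); the wrist camera has in their place "T_tool_cam" (4x4, takes a point from camera to tool coordinates, whose origin is the TCP and whose axes are the flange's). Camera axes: x right, y up, looking along -z (the intrinsics and any distortion apply to the point x, -y, -z); pixel columns grow to the right and rows downward; lengths in mm; the calibration is good to about 2 mm. The wrist camera is an equidistant fisheye: a pixel r from the principal point sees the ray r / f radians off the axis. A picture is of the moment at which its call begins: read the wrist's pose just before it. camera_info takes no time and is no camera call.
A pose or a line that the arm cannot do raises bot.PlanningError and nothing moves.
- workorder.close_job(): hands the job in; it is judged then, once.
The state is a dict: "clock": time; "joints": joint angles; "joint_velocities": joint speeds; "joint_torque": joint torques, N m; "ee_pos": TCP position; "eef_rot": TCP orientation; "wrist_force": force on the tool from outside, world axes, zero at the start; "moment": the same for the moment, N m; "opening": opening from 0.0 (shut) to 1.0 (fully open); "grip_force": force on a finger pad.
Only numpy, scipy, OpenCV 4.12 (cv2) and the standard library are available. Lean on these libraries where they do the work, as an engineer would, in place of code of your own. Each camera call takes 0.05 s, during which the arm holds its last target. There are 200 camera calls.

## Working session

There is one attempt and no reset: what is moved stays moved. The work goes in short steps, each a Python script; the robot and the scene stay as the last script left them, time stands still between calls to the robot, and variables do not carry over. Pictures are saved under pics/ and viewed, at most 10 in all, crops included, and the job is handed in when it is done.

```bash
ls; mkdir -p pics; python3 - <<'E'
from rig import *
import cv2,numpy as np
np.set_printoptions(precision=4,suppress=True)
for n in("scene","top","wrist"):
    im=camera(n); cv2.imwrite(f"pics/{n}0.png",im[:,:,::-1]); print(n,camera_info(n))
print(status.get_state())
E
```

```text
pics
scene {'fx': 413.4150269233333, 'fy': 413.4150269233333, 'cx': 316.94116090148503, 'cy': 194.77596212762555, 'cam_to_world': array([[   0.4421,   -0.6427,    0.6257, 1252.4085],
       [   0.8969,    0.3081,   -0.3171, -364.3034],
       [   0.011 ,    0.7014,    0.7127,  837.0309],
       [   0.    ,    0.    ,    0.    ,    1.    ]])}
top {'fx': 469.89436100038085, 'fy': 469.89436100038085, 'cx': 321.23072691453524, 'cy': 204.5544288865374, 'cam_to_world': array([[   0.0142,    0.9964,   -0.0841,  464.5086],
       [  -0.9998,    0.0132,   -0.0125,  -25.7306],
       [  -0.0114,    0.0843,    0.9964, 1047.6515],
       [   0.    ,    0.    ,    0.    ,    1.    ]])}
wrist {'fx': 309.70691628693146, 'fy': 309.70691628693146, 'cx': 319.1558302797828, 'cy': 197.81132642504897, 'T_tool_cam': array([[   0.0007,    0.9632,    0.2686,   74.5062],
       [   1.    ,   -0.0005,   -0.0006,    0.1121],
       [  -0.0004,    0.2686,   -0.9632, -148.5069],
       [   0.    ,    0.    ,    0.    ,    1.    ]])}
{'clock': 0.15, 'joints': array([-1.2208,  0.1164,  1.4421,  0.    ,  1.584 , -0.0378]), 'joint_velocities': array([ 0.0004, -0.0017, -0.0027, -0.0002,  0.0009, -0.0004]), 'joint_torque': array([  0.0001, -72.1765, -62.2951,   0.078 ,   0.0226,  -0.0001]), 'ee_pos': array([ 255.201 , -624.7604,  235.0569]), 'eef_rot': array([ 0.9813,  0.1927, -0.0001, -0.0004]), 'wrist_force': array([-0.5204,  0.7518,  0.1072]), 'moment': array([0.0124, 0.0286, 0.0071]), 'grip_force': 0.0, 'opening': 0.9959228303088782}
```

View pics/top0.png

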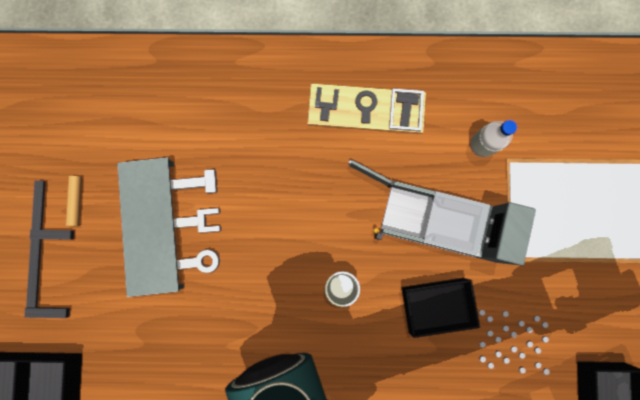

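View pics/scene0.png

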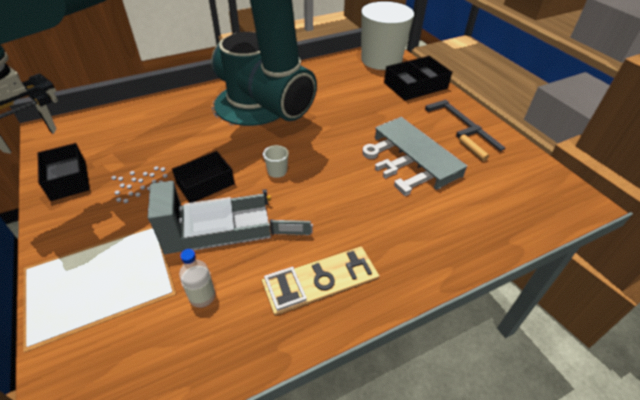

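The piece in the frame (about (408,110) in top) is the T. The tee lever is the upper one in top, with its head at (210,181). The booth mouth is at about (390,210) with the door swung open, its edge at (350,162). I'll cast rough positions and then look from near with the wrist camera.

```bash
cat > h.py <<'E'
from rig import *
import cv2,numpy as np
np.set_printoptions(precision=2,suppress=True)
def q(a): return np.array([np.cos(a/2),np.sin(a/2),0,0])
def toolT(s):
    from scipy.spatial.transform import Rotation as R
    T=np.eye(4); T[:3,:3]=R.from_quat(s["eef_rot"]).as_matrix(); T[:3,3]=s["ee_pos"]; return T
def ray(name,uv,z,T=None):
    i=camera_info(name); uv=np.atleast_2d(np.array(uv,float))
    d=np.c_[(uv[:,0]-i["cx"])/i["fx"],(uv[:,1]-i["cy"])/i["fy"]]
    if name=="wrist":
        r=np.linalg.norm(d,axis=1)[:,None]+1e-12
        d=np.c_[d/r*np.sin(r),np.cos(r)]; M=T@i["T_tool_cam"]
    else: d=np.c_[d,np.ones(len(d))]; M=i["cam_to_world"]
    d=(d*[1,-1,-1])@M[:3,:3].T; c=M[:3,3]
    return (c+d*((z-c[2])/d[:,2])[:,None])[:,:2]
def project(P,T):  # world points -> wrist pixels
    i=camera_info("wrist"); M=np.linalg.inv(T@i["T_tool_cam"])
    p=(np.atleast_2d(P)@M[:3,:3].T+M[:3,3])*[1,-1,-1]
    n=np.linalg.norm(p[:,:2],axis=1); th=np.arctan2(n,p[:,2])
    return np.c_[i["cx"]+i["fx"]*th*p[:,0]/n,i["cy"]+i["fy"]*th*p[:,1]/n]
def snap(fn):
    s=status.get_state(); T=toolT(s); im=camera("wrist")
    cv2.imwrite(f"pics/{fn}.png",im[:,:,::-1]); np.save(f"pics/{fn}.npy",T); return im,T
E
python3 - <<'E'
from h import *
print("tee",ray("top",[(216,181),(172,184)],20))
print("booth mouth/hood/wall",ray("top",[(391,182),(382,229),(432,192),(424,237)],50))
print("housing",ray("top",[(508,203),(490,258)],140))
print("door",ray("top",[(350,161),(391,183)],57))
# move over lever
h=ray("top",[(194,182)],20)[0]
bot.move_ptp([h[0],h[1]-20,260],q(np.pi/2)); snap("wl"); print(status.get_state()["clock"],h)
E
```

```text
tee [[600.41 220.48]
 [592.49 317.8 ]]
booth mouth/hood/wall [[ 599.06 -161.52]
 [ 498.48 -142.66]
 [ 578.7  -248.73]
 [ 482.82 -231.34]]
housing [[ 548.94 -374.81]
 [ 442.86 -338.52]]
door [[ 642.1   -73.26]
 [ 595.98 -160.57]]
3.4833 [597.57 269.17]
```

View pics/wl.png

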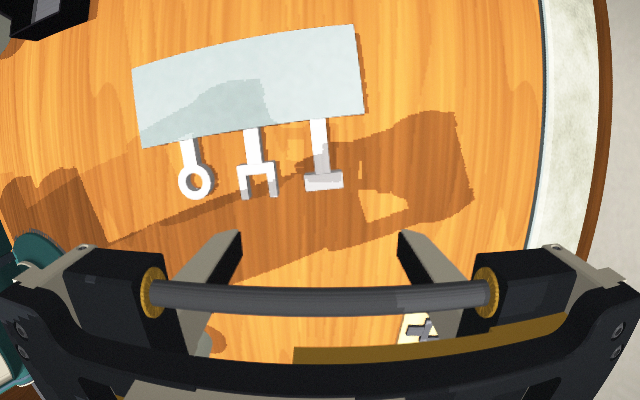

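The wrist view shows the tee at (303–344, 118–190), with its head end at about v=189 and the ledge front edge at v≈118. Next I mask the tee and get its axis.

```bash
python3 - <<'E'
from h import *
im=cv2.imread("pics/wl.png"); T=np.load("pics/wl.npy")
hsv=cv2.cvtColor(im,cv2.COLOR_BGR2HSV); m=(hsv[...,1]<60)&(hsv[...,2]>110)
for v in range(112,196,4):
    u=np.where(m[v,295:352])[0]+295
    if len(u): 
        p=ray("wrist",[(u[0],v),(u[-1]+1,v)],20,T); print(v,u[0],u[-1],p.ravel(),p.mean(0))
M=np.zeros(m.shape,np.uint8); M[124:200,295:352]=m[124:200,295:352]
k,_=cv2.findContours(M,cv2.RETR_EXTERNAL,cv2.CHAIN_APPROX_NONE); c=max(k,key=cv2.contourArea)
print(cv2.boundingRect(c)); print(ray("wrist",[(324.5,c[:,0,1].max()+1)],20,T))
# ledge front edge corners (top, z=45)
print(ray("wrist",[(142,147),(364,112)],45,T))
E
```

```text
112 295 351 [567.89 325.1  638.68 325.27] [603.29 325.18]
116 295 339 [567.86 320.07 623.74 320.01] [595.8  320.04]
120 295 325 [567.81 315.04 606.36 314.86] [587.09 314.95]
124 310 325 [586.48 309.85 606.37 309.83] [596.42 309.84]
128 310 325 [586.46 304.82 606.38 304.81] [596.42 304.82]
132 311 326 [587.69 299.79 607.64 299.78] [597.66 299.78]
136 311 326 [587.67 294.75 607.66 294.74] [597.66 294.74]
140 312 326 [588.9  289.69 607.68 289.69] [598.29 289.69]
144 312 327 [588.88 284.63 608.95 284.63] [598.92 284.63]
148 312 327 [588.86 279.56 608.97 279.56] [598.92 279.56]
152 313 327 [590.1  274.47 608.99 274.47] [599.55 274.47]
156 313 328 [590.08 269.36 610.28 269.37] [600.18 269.37]
160 314 329 [591.33 264.24 611.58 264.25] [601.45 264.24]
164 315 329 [592.58 259.09 611.61 259.11] [602.1 259.1]
168 315 329 [592.56 253.93 611.65 253.94] [602.11 253.94]
172 313 341 [590.   248.75 627.03 248.8 ] [608.52 248.77]
176 304 342 [578.45 243.55 628.4  243.58] [603.42 243.57]
180 305 342 [579.67 238.3  628.5  238.33] [604.08 238.32]
184 305 343 [579.61 233.03 629.88 233.06] [604.75 233.04]
188 305 338 [579.55 227.72 623.5  227.73] [601.53 227.73]
(304, 124, 40, 67)
[[604.76 223.72]]
[[364.38 291.06]
 [650.19 325.43]]
```

```bash
python3 - <<'E'
from h import *
t=-1.460; d=np.array([np.cos(t),np.sin(t)]); H=np.array([605,225.]); g=H-50*d; a=t+np.pi
fingers.grip(0.5)
bot.move_ptp([*g,90],q(a)); bot.movel([*g,20],150)
fingers.grip(0.0); s=status.get_state(); print(s["opening"],s["grip_force"],s["wrist_force"])
bot.movel([*(g+110*d),20],120); s=status.get_state(); print(s["opening"],s["grip_force"],s["wrist_force"])
bot.movel([*(g+110*d),200],200)
tb=-1.772; db=np.array([np.cos(tb),np.sin(tb)]); O=np.array([527,-257.])
bot.move_ptp([*(O-85*db),250],q(tb+np.pi)); bot.wait(.2); snap("wb"); s=status.get_state(); print(s["clock"],s["opening"],s["wrist_force"])
E
```

```text
0.21640906665954032 29.99798834323883 [-0.64 -0.93  3.43]
0.21105326517949957 29.99350905418396 [ 0.2  -5.68  6.74]
9.9583 0.21115695545314767 [-0.88 -0.64 -2.36]
```

View pics/wb.png

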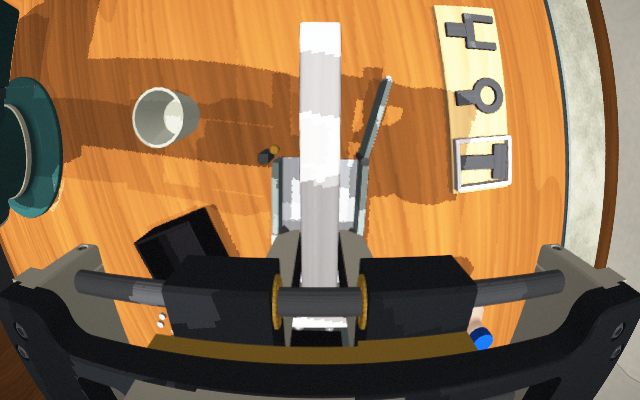

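The lever hangs straight in the grip (tail at (301–341, 23)). The booth mouth is at v≈157 between u≈275 and 362, and the door runs from (362,158) to (389,77). I'll zoom in on the mouth for the walls.

```bash
python3 - <<'E'
import cv2
im=cv2.imread("pics/wb.png")[70:250,240:400]
cv2.imwrite("pics/wbz.png",cv2.resize(im,None,fx=3.3,fy=3.3,interpolation=cv2.INTER_CUBIC))
E
```

```text
(no output)
```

View pics/wbz.png

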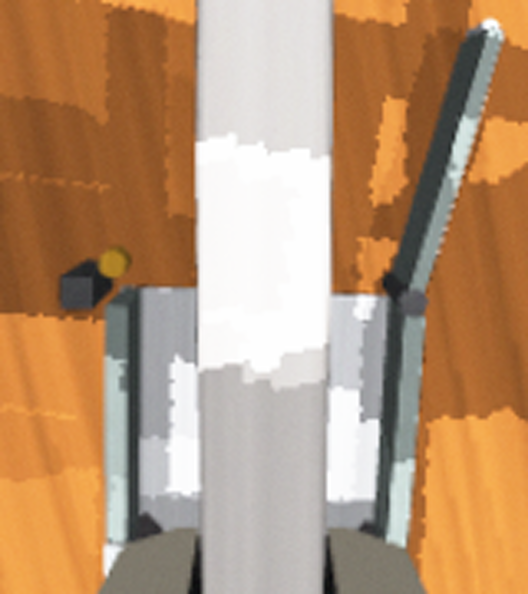

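```bash
python3 - <<'E'
from h import *
T=np.load("pics/wb.npy")
f=lambda L,z: ray("wrist",[(240+x/3.3,70+y/3.3) for x,y in L],z,T)
L5=f([(139,290),(139,520)],5); R5=f([(388,297),(377,500)],5); L50=f([(127,303),(127,540)],50); R50=f([(403,310),(390,540)],50)
for n,p in zip(("L5","R5","L50","R50"),(L5,R5,L50,R50)):
    e=p[1]-p[0]; print(n,p.ravel(),"ang",np.arctan2(e[1],e[0]))
print("width",L5[0]-R5[0],"mouth mid",(L5[0]+R5[0])/2)
print("door top edge/hinge",f([(490,28),(408,297)],57).ravel(),"catch post",f([(113,262),(80,290)],50).ravel())
print("lever tail/dir at z~",ray("wrist",[(301,23),(341,23),(300,150),(340,150)],250,T),T[:3,3])
E
```

```text
L5 [ 501.21 -145.84  479.41 -238.85] ang -1.8010323755541098
R5 [ 595.81 -167.72  577.36 -249.56] ang -1.792592531641172
L50 [ 502.76 -144.19  482.28 -229.85] ang -1.8055091273291504
R50 [ 596.01 -165.47  577.51 -249.  ] ang -1.7888170722344823
width [-94.6   21.88] mouth mid [ 548.51 -156.78]
door top edge/hinge [ 641.9   -74.86  597.73 -160.07] catch post [ 501.16 -129.19  487.62 -136.26]
lever tail/dir at z~ [[ 559.67  -54.53]
 [ 578.28  -58.24]
 [ 546.77 -115.41]
 [ 565.62 -119.21]] [ 544.32 -172.89  249.74]
```

```bash
cat >> h.py <<'E'
tb=-1.797; db=np.array([np.cos(tb),np.sin(tb)]); nb=np.array([-db[1],db[0]]); O=np.array([549,-156.])+107*db; ab=tb+np.pi
def B(x,y,z): return [*(O+x*db+y*nb),z]
def toB(p): v=np.array(p)[:2]-O; return np.array([v@db,v@nb,p[2]])
def rep(m=""): s=status.get_state(); print(m,round(s["clock"],2),toB(s["ee_pos"]),s["wrist_force"],round(s["opening"],3),round(s["grip_force"],1)); return s
E
python3 - <<'E'
from h import *
bot.move_ptp(B(-105,0,90),q(ab)); bot.movel(B(-95,0,27.5),120); rep("down")
bot.movel(B(-50,0,27),80); rep("in"); bot.movel(B(-50,0,25.5),50); rep("bed")
fingers.grip(0.42); bot.movel(B(-50,0,65),150); bot.movel(B(-153,0,65),200); bot.wait(.2); snap("wc"); rep()
E
```

```text
down 11.32 [-94.92   0.51  28.39] [ 0.28 -0.34 -2.23] 0.211 30.0
in 12.03 [-49.91  -0.03  26.95] [ 0.96  0.54 -2.02] 0.212 30.0
bed 12.28 [-50.33   0.07  25.49] [ 0.02 -0.13 -1.28] 0.21 30.0
 14.18 [-152.11    0.01   64.91] [ 0.69 -0.59  0.42] 0.42 0.0
```

View pics/wc.png

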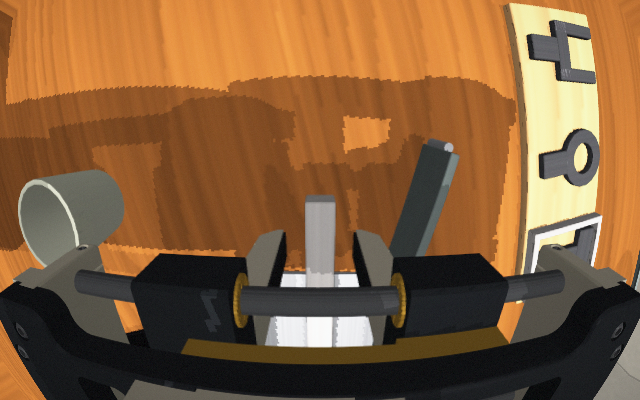

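The tail lies straight and centred between the fingers (u 306–335, v≈203), and the door clears the fingers. Now I grasp the tail and push it home in small steps, watching the force.

```bash
python3 - <<'E'
from h import *
T=np.load("pics/wc.npy"); p=ray("wrist",[(306.5,203),(335,203)],25,T); print([toB([*i,25]) for i in p])
bot.movel(B(-153,0,25.5),120); rep("at tail"); fingers.grip(0.0); rep("grip")
bot.movel(B(-80,0,26),90); rep("push")
x=-80
while x<-62:
    x+=2; bot.movel(B(x,0,26),40); s=rep(); f=-(s["wrist_force"][:2]@db)
    if f>8: break
E
```

```text
[array([-170.38,   -7.81,   25.  ]), array([-170.37,   10.28,   25.  ])]
at tail 14.65 [-152.88   -0.03   25.53] [-0.37  0.43  0.5 ] 0.419 0.0
grip 15.1 [-153.04    0.3    26.04] [-0.31  0.85  3.52] 0.212 30.0
push 16.06 [-78.74   0.09  26.16] [-1.51 -3.25  5.41] 0.216 30.0
 16.31 [-77.4    0.09  26.14] [0.36 0.5  5.25] 0.213 30.0
 16.56 [-75.61   0.11  26.16] [0.11 2.26 5.92] 0.211 30.0
 16.81 [-73.68   0.08  26.12] [1.15 3.3  6.09] 0.216 30.0
 17.06 [-71.7    0.1   26.16] [1.39 2.46 6.1 ] 0.208 30.0
 17.31 [-69.67   0.11  26.16] [0.67 2.48 5.31] 0.215 30.0
 17.56 [-67.68   0.09  26.13] [0.63 3.01 5.78] 0.215 30.0
 17.81 [-66.79   0.17  26.15] [ 3.12 12.64  6.03] 0.211 30.0
```

Contact came at 12.6 N, which puts the tail at about -84.3. I press a touch more, release, retreat and check.

```bash
python3 - <<'E'
from h import *
bot.movel(B(-65.5,0,26),40); rep()
fingers.grip(0.42); rep("open"); bot.movel(B(-67,0,75),150); bot.movel(B(-120,0,150),250); bot.wait(.2); im,T=snap("wd"); rep()
z=cv2.resize(im[120:270,220:420,::-1],None,fx=4,fy=4,interpolation=cv2.INTER_CUBIC); cv2.imwrite("pics/wdz.png",z)
E
```

```text
18.06 [-66.76   0.16  26.14] [ 4.43 16.75  6.5 ] 0.211 30.0
open 18.62 [-65.37  -0.06  25.92] [-0.34  0.4   0.12] 0.422 0.0
 19.86 [-119.54   -0.41  148.7 ] [-0.81 -1.81 -0.29] 0.42 0.0
```

View pics/wdz.png

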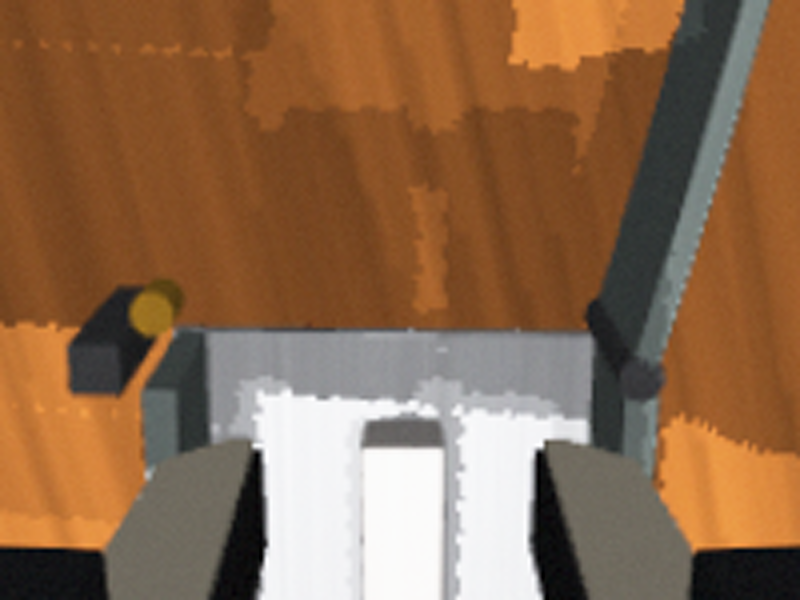

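```bash
python3 - <<'E'
from h import *
T=np.load("pics/wd.npy")
print("tail",toB([*ray("wrist",[(220+403/4,120+420/4)],5,T)[0],5]),"bed edge",toB([*ray("wrist",[(220+403/4,120+329/4)],5,T)[0],5]))
def P(th,off,z,r=65):
    d=np.array([-np.sin(th),-np.cos(th)]); c=np.array([np.cos(th),-np.sin(th)])
    p=np.array([-113.5,50])+r*d-off*c; return B(*p,z)
bot.move_ptp(P(1.82,42,130),q(ab-1.82)); fingers.grip(0.0)
bot.movel(P(1.82,42,45),120); rep("low")
bot.movel(P(1.82,13,45),80); rep("near")
for th in np.arange(1.7,0.2,-0.12):
    bot.movel(P(th,12,45),80,rot=q(ab-th)); s=status.get_state()
    if np.linalg.norm(s["wrist_force"])>20: rep("force"); break
rep("arc %.2f"%th)
snap("we")
E
```

```text
tail [-84.05   0.9    5.  ] bed edge [-107.91    0.87    5.  ]
low 23.15 [-166.16  107.16   45.81] [ 0.72 -0.    0.07] 0.007 0.0
near 23.66 [-173.31   78.84   45.62] [ 1.31 -0.68  0.55] 0.003 0.0
arc 0.26 27.12 [-142.01   -9.46   45.05] [ 0.2   0.71 -0.65] 0.005 0.0
```

View pics/we.png

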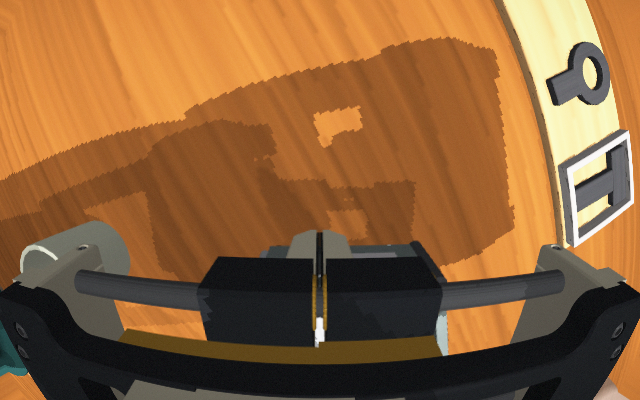

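The door is following, parallel behind the fingers at (265–430, 250). I'll finish in small steps.

```bash
python3 - <<'E'
from h import *
def P(th,off,z,r=65):
    d=np.array([-np.sin(th),-np.cos(th)]); c=np.array([np.cos(th),-np.sin(th)])
    p=np.array([-113.5,50])+r*d-off*c; return B(*p,z)
for th in (.2,.15,.11,.08,.05,.02,0): bot.movel(P(th,12,45),40,rot=q(ab-th)); rep("%.2f"%th)
for off in (11,10,9,8,7,6,5,4):
    bot.movel(P(0,off,45),30,rot=q(ab)); bot.wait(.1); s=rep(off)
    if -(s["wrist_force"][:2]@db)>14: break
E
```

```text
0.20 27.43 [-138.35  -11.16   45.04] [ 0.06 -0.41  0.34] 0.004 0.0
0.15 27.68 [-135.21  -12.38   45.01] [ 0.87  0.14 -0.14] 0.01 0.0
0.11 27.93 [-132.69  -13.19   45.05] [ 0.04  0.63 -0.33] 0.01 0.2
0.08 28.18 [-130.77  -13.75   45.04] [ 1.88  2.49 -0.1 ] 0.011 1.2
0.05 28.43 [-128.64  -14.27   45.05] [0.69 0.71 0.12] 0.007 0.2
0.02 28.68 [-126.7   -14.76   44.96] [-0.05  0.94  0.08] 0.005 0.0
0.00 28.93 [-125.76  -15.02   44.97] [ 0.4   3.11 -0.18] 0.005 2.0
11 29.27 [-125.54  -15.03   44.98] [ 1.37 11.75  1.2 ] 0.003 5.8
10 29.62 [-125.38  -15.03   44.98] [ 3.84 18.    2.13] 0.003 9.7
```

The door stops dead at -125.4, after a force bump and drop near 0.08 rad. I'll back away and check.

```bash
python3 - <<'E'
from h import *
bot.movel(B(-160,-15,45),120); bot.movel(B(-160,-15,180),250); bot.movel(B(-150,0,230),250); bot.wait(.3); im,T=snap("wf"); rep()
a=cv2.resize(im[110:260,230:410,::-1],None,fx=3,fy=3,interpolation=cv2.INTER_CUBIC)
print(project([[*B(-113.5,50,57)[:2],57],[*B(-113.5,-50,57)[:2],57]],T))
cv2.imwrite("pics/wfz.png",a)
E
```

```text
31.48 [-150.1    -0.3   229.21] [ 0.24 -0.41 -0.76] 0.006 0.0
[[364.96 216.76]
 [274.22 216.63]]
```

View pics/wfz.png

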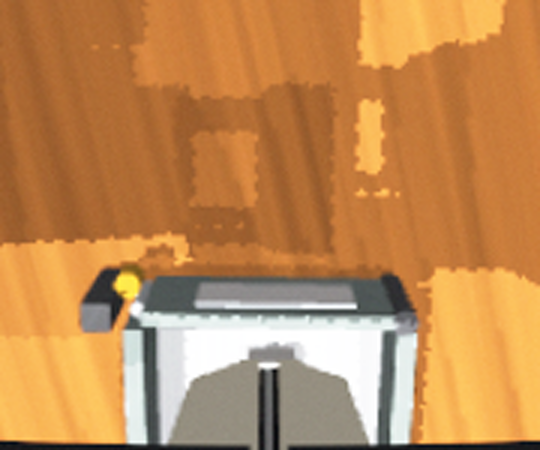

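The door's top edge runs from (135,318) to (410,320) in the crop, against (132,320) and (405,320) predicted for shut. The lever is still in place behind it, so I'm handing in.

```bash
python3 -c "
from rig import *
print(workorder.close_job())"
```

```text
the job is handed in; nothing more can be done
None
```

The tee lever called for by the pattern is in the booth with its head pressed against the back stop (about 17 N), the guard door looks fully shut in the last wrist picture, and the job was handed in at about 31.5 s of the 66 s; no verdict came back.

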